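Fetch the lens barrel from behind the adhesive bottles

TASK

The metal lens barrel stands at the back of the light grey storage tray, shut in by three tall adhesive bottles. First clear all three bottles onto the long steel side tray, standing upright; then fetch the barrel and stand it, same way up, in the middle of the round curing plate; only after that put each bottle back upright on the very spot in the storage tray where it stood at the start. Do not knock over the bottles or the barrel, and leave the two small glass jars where they are.

Things in the scene. Friction and masses are not known exactly. Their poses are not given: they have to be found in the camera images.
- squeeze: White squeeze bottle with a thin pointed nozzle, loose: straight body 38 mm in diameter and 88 mm high, nozzle above it, 122 mm high in all, 65 to 122 g. Origin at the centre of its underside, z up. Round, so its yaw does not matter. It starts on one of the three front spots of the storage tray; which one varies, and that spot is the place to bring it back to.
- slim: Slim black bottle with a paper band and a black cap, loose: straight body 32 mm in diameter and 94 mm high, cap 28 mm in diameter above it, 114 mm high in all, 72 to 135 g. Origin at the centre of its underside, z up. Round. It starts on one of the three front spots; that spot is the place to bring it back to.
- wide: Wide amber bottle with a paper band and a black cap, loose: straight body 46 mm in diameter and 90 mm high, cap 36 mm in diameter above it, 112 mm high in all, 115 to 216 g. Origin at the centre of its underside, z up. Round. It starts on one of the three front spots; that spot is the place to bring it back to.
- barrel: Lens barrel to be cured, loose: short bare-metal cylinder 44 mm in diameter and 35 mm high with a dark ring round it and glass in its top face, 79 to 149 g. Origin at the centre of its underside, z up. It stands behind the three bottles (on the side away from the robot), too low to be reached while they stand there.
- storage: Light grey tray, fixed, 190 mm (x) by 230 mm (y), rim 10 mm high, top of its floor 4 mm above the origin (centre of the underside); its -x side is the front, towards the robot within 0.3 rad. Flat black rubber spots 52 mm across at (x, y) in mm: for bottles (-45, 0), (-17, 56), (-17, -56), for the barrel (33, 0). One thing stands centred on each at the start.
- sidetray: Empty long steel tray, fixed, 260 mm (x) by 130 mm (y), rim 4 mm thick and 10 mm high, top of its floor 4 mm above the origin (centre of the underside), x along its length. Left or right of the storage tray. The bottles stand on its floor meanwhile, inside the rim, with room for a row of three 75 mm apart.
- plate: Round metal curing plate, fixed: flat top 88 mm in diameter, 15 mm above the bench. Origin at the centre of its underside. On the other side of the storage tray from the side tray.
- tipjar: Tiny glass jar with a white lid, loose, 24 mm in diameter and 31 mm high, in a rear corner of the storage tray. Not to be disturbed. Origin at the centre of its underside.
- lowjar: Low glass jar with a white lid, loose, 54 mm in diameter and 40 mm high, on the bench in front of the storage tray. Not to be disturbed. Origin at the centre of its underside.

How it is judged:
By the outcome, as a careful person would: the job done as asked, in the order asked, and still so for the second after the job is handed in, with the robot touching nothing.
It also fails if it takes over 144 s, if anything falls off the work surface, if the arm or the gripper's body presses on something with over 40 N, if the wrist force passes 120 N, or if a joint passes its speed limit or range.

ROBOT

A 7-joint arm with a two-finger parallel gripper is mounted at the origin on the work surface. World frame = base frame: x ahead of the robot, y to its left, z up, the work surface at z = 0. Lengths are in m, angles in rad, forces in N, time in s.
With the tool pointing down it reaches from about 0.425 to 0.875 m from the base axis. Payload 4.7 kg.
Tool frame: the origin (TCP) lies midway between the tips of the shut fingers; the grasp point (between the pads) lies 19 mm behind it; z points along the fingers, y is the line along which they close (so a half turn about z gives the same grasp; the last joint's range is limited). The gripper opens to 87 mm and grips with 3 to 60 N. Pads are 19 mm wide; open, the fingers measure 117 mm over their backs; the gripper's body (75 mm by 190 mm) begins 51 mm behind the grasp point.
Start: joints at [-1.246, 0.321, -0.07, 1.45, 0.023, 1.371, -0.057], TCP at [0.199, 0.619, 0.223] pointing down, gripper open.
Joint ranges: [-2.86, 2.86], [-0.3, 2.09], [-1.38, 1.24], [0.06, 2.45], [-1.56, 4.7], [0.09, 2.05], [-2.69, 2.69]. Speed limits (rad/s): [2.57, 2.57, 3.14, 3.14, 3.14, 3.14, 3.14].

INTERFACE

Orientations are given as a rotation vector (axis times angle).
In Python, from bench import ctrl gives the robot as it stands. The module is installed in compiled form; this text tells all that it offers.
- The arm moves only by the shell command python3 -m handwheel 'ROWS' [FORCE]. ROWS is JSON, a list of rows, each a list of 7 numbers: the finger opening in m, from 0 to 0.087, then the shift along the tool's x, y, z in m, then the turn, a rotation vector about the tool's x, y, z in degrees. A call has 1 to 12 rows; each row shifts and turns the commanded pose from where the row before left it, along the tool's axes as they then stand; what a row does not reach is not made up. A row lasts 1/8 s, in which the tool goes at most 62.5 mm and 10.7 degrees, less where a joint would pass 70% of its speed; a pose out of reach is approached as far as the arm can. A call is refused whole if a number of a shift passes 0.0625 or a number of a turn 10.7, either way. A call with a gripper value outside its range is refused whole. The fingers move at their own pace and stop on an object; FORCE is the grip in N (left out, the last holds). Time passes only in rows, so rows that do not move let the fingers close. It gives the time, the measured TCP pose, the force, the opening and the grip force at its end, in the units of the state.
- ctrl.get_state(): the state, without advancing time (a new reading comes with each control period).
- ctrl.get_image(name): name is "side" or "top"; returns (picture, depth): 384x512x3 uint8, blue, green, red; 384x512 float32, m along the optical axis (not along the pixel's ray), 0 where there is no reading.
- ctrl.camera_info(name): a dict with "intrinsics" (3x3 intrinsics, pixels), "R" (3x3) and "t" (3): a world point X has camera coordinates R X + t. Camera axes: x right, y down, z forward; pixel columns grow to the right and rows downward; lengths in m; the calibration is good to about 2 mm. A picture is of the moment at which its call begins. camera_info takes no time and is no camera call.
- ctrl.close_job(): hands the job in; it is judged then, once.
The state is a dict: "time": time; "joint_positions": joint angles; "qd": joint speeds; "joint_torque": joint torques, N m; "position": TCP position; "tool_rot": TCP orientation; "ft_force": force on the tool from outside, world axes, zero at the start; "torque": the same for the moment, N m; "grip_width": opening from 0.0 (shut) to 1.0 (fully open); "grip_force": force on a finger pad.
Only numpy, scipy, OpenCV 4.12 (cv2) and the standard library are available. Lean on these libraries where they do the work, as an engineer would, in place of code of your own. Each camera call takes 0.05 s, during which the arm holds its last target. There are 200 camera calls.

## Working session

There is one attempt and no reset: what is moved stays moved. The work goes in short steps, Python scripts to look and compute and a shell command to move; the robot and the scene stay as the last step left them, time stands still between calls to the robot, and variables do not carry over. Pictures are saved under pics/ and viewed, at most 14 in all, crops included, and the job is handed in when it is done.

```bash
mkdir -p pics; cat > h.py <<'E'
import numpy as np,cv2
from bench import ctrl
def cam(n):
    i=ctrl.camera_info(n);return np.array(i["intrinsics"]),np.array(i["R"]),np.array(i["t"])
def ray(n,u,v,z):
    K,R,t=cam(n);d=R.T@np.linalg.solve(K,[u,v,1.]);c=-R.T@t
    return c+d*(z-c[2])/d[2]
def cloud(n,D):
    K,R,t=cam(n);v,u=np.mgrid[:384,:512]
    P=np.stack([u,v,np.ones_like(u)],-1)@np.linalg.inv(K).T*D[...,None]
    return (P-t)@R
E
python3 - <<'E'
from h import *
for n in("top","side"):
    im,D=ctrl.get_image(n);cv2.imwrite(f"pics/{n}0.png",im);np.savez(f"{n}0.npz",im=im,D=D)
    K,R,t=cam(n);print(n,K[0,0],-R.T@t)
s=ctrl.get_state();print(s["time"],s["position"],s["tool_rot"],s["grip_width"])
from scipy.spatial.transform import Rotation as Ro
print(Ro.from_rotvec(s["tool_rot"]).as_matrix().round(3))
E
```

```text
top 480.2321804398651 [0.37928413 0.00419651 1.11061168]
side 455.8640205462882 [0.34859069 0.63928001 0.76891198]
0.1 [0.19864701 0.61837496 0.22155201] [-4.86176549e-01 -3.10353828e+00  2.68849290e-03] 1.0017139856543855
[[-0.952  0.306 -0.   ]
 [ 0.306  0.952 -0.002]
 [-0.    -0.002 -1.   ]]
```

View pics/top0.png

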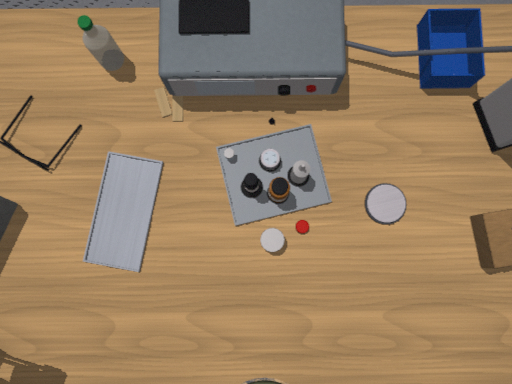

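View pics/side0.png

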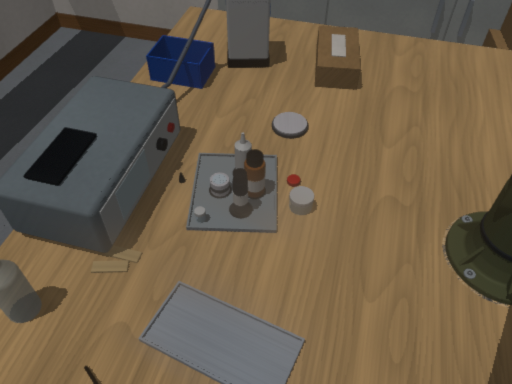

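Top view: the storage tray is near (274,175). The slim bottle is at (252,186), wide at (279,189), squeeze at (299,172) and the barrel at (270,158). The side tray is on the left (124,212), the plate on the right (386,203), and the lowjar at (273,240). A machine front stands at row 95.

```bash
cat > meas.py <<'E'
from h import *
a=np.load("top0.npz");im,D=a["im"],a["D"];P=cloud("top",D)
hsv=cv2.cvtColor(im,cv2.COLOR_BGR2HSV)
print("hsv",hsv[205,235],hsv[212,124],hsv[203,386],hsv[215,200], "depth z",P[203,386],P[212,124],P[300,250])
m=((hsv[...,1]<60)&(P[...,2]<.13)).astype(np.uint8)*255
m=cv2.morphologyEx(m,cv2.MORPH_CLOSE,np.ones((5,5)))
for c in cv2.findContours(m,cv2.RETR_EXTERNAL,cv2.CHAIN_APPROX_NONE)[0]:
    if cv2.contourArea(c)<300: continue
    r=cv2.minAreaRect(c);(u,v),wh,an=r
    if u<80 or v<110 or u>420: continue
    z=.015 if 350<u<420 else .01
    b=np.array([ray("top",*p,z)[:2] for p in cv2.boxPoints(r)]);
    print("rect",(round(u),round(v)),ray("top",u,v,z).round(4),b.round(3).tolist(),
      [np.linalg.norm(b[i]-b[i-1]).round(3) for i in range(2)],np.degrees(np.arctan2(*(b[1]-b[0])[::-1])).round(2))
h=P[...,2]
print("box",h[40:90,180:330].max(), P[95,260],P[88,260])
for nm,u,v,lo in(("slim",252,183,.1),("wide",279,186,.1),("sq",299,168,.08),("barrel",270,158,.03),("tip",229,154,.022),("low",273,240,.03)):
    w=np.zeros(h.shape,bool);w[v-16:v+17,u-15:u+16]=1
    w&=(h>lo)&(h<(.06 if lo<.05 else .14));n,l,s,c=cv2.connectedComponentsWithStats(w.astype(np.uint8))
    k=1+s[1:,4].argmax();q=P[l==k];print(nm,s[k,4],"mid",((q.max(0)+q.min(0))/2).round(4),"ext",(q.max(0)-q.min(0)).round(3),"med",np.median(q,0).round(4),"zmax",q[:,2].max())
E
python3 meas.py
```

```text
hsv [116  12 155] [118  18 172] [159  10 177] [ 16 115 184] depth z [ 0.50060721 -0.28385042  0.01874848] [0.48682204 0.31921235 0.00417598] [0.28419193 0.02885876 0.00099344]
rect (272, 240) [ 0.4201 -0.0225  0.01  ] [[0.42, 0.015], [0.458, -0.023], [0.42, -0.06], [0.383, -0.022]] [np.float64(0.053), np.float64(0.053)] -45.58
rect (385, 204) [ 0.4999 -0.2825  0.015 ] [[0.546, -0.238], [0.545, -0.33], [0.455, -0.326], [0.456, -0.235]] [np.float64(0.09), np.float64(0.092)] -90.53
rect (122, 211) [0.4886 0.3211 0.01  ] [[0.375, 0.41], [0.635, 0.363], [0.605, 0.23], [0.347, 0.28]] [np.float64(0.133), np.float64(0.264)] -10.25
rect (273, 174) [ 0.5717 -0.0274  0.01  ] [[0.638, 0.108], [0.694, -0.12], [0.506, -0.161], [0.453, 0.063]] [np.float64(0.191), np.float64(0.235)] -76.36
box 1.1106116788400897 [0.76495852 0.00181936 0.00232169] [0.75802289 0.00181444 0.06916259]
slim 153 mid [0.5419 0.0237 0.1123] ext [0.028 0.027 0.023] med [0.5409 0.0246 0.1179] zmax 0.12356612396494358
wide 235 mid [ 0.5278 -0.036   0.1124] ext [0.034 0.034 0.021] med [ 0.5276 -0.036   0.116 ] zmax 0.12286252122835631
sq 254 mid [ 0.5691 -0.0837  0.104 ] ext [0.039 0.037 0.047] med [ 0.566  -0.0824  0.0956] zmax 0.127592533906991
barrel 289 mid [ 0.6039 -0.0173  0.0383] ext [0.042 0.041 0.015] med [ 0.6035 -0.0174  0.0395] zmax 0.04586144147905637
tip 91 mid [0.6171 0.0752 0.031 ] ext [0.024 0.021 0.016] med [0.6168 0.0761 0.035 ] zmax 0.0390118522494914
low 454 mid [ 0.4191 -0.0206  0.0405] ext [0.051 0.051 0.012] med [ 0.418  -0.0206  0.0404] zmax 0.04672239697099552
```

```bash
cat > d.py <<'E'
import sys,numpy as np
from bench import ctrl
from scipy.spatial.transform import Rotation as Ro
yaw=13.7;Y=np.radians(yaw);c,s=np.cos(Y),np.sin(Y)
C=np.array([.5718,-.0262]);B=np.array([[c,-s],[s,c]])
S=np.radians(-10.3);u=np.array([np.cos(S),np.sin(S)]);SC=np.array([.4886,.3205])
T=dict(slim=C+B@[-.017,.056],wide=C+B@[-.045,0],sq=C+B@[-.017,-.056],barrel=C+B@[.033,0],plate=[.500,-.2828],s1=SC+.075*u,s2=SC,s3=SC-.075*u)
def rep(name,z):
    st=ctrl.get_state();p=np.array(st["position"]);R=Ro.from_rotvec(st["tool_rot"]).as_matrix()
    g=np.array([[-s,c,0],[c,s,0],[0,0,-1]]).T
    dr=Ro.from_matrix(R.T@g).as_rotvec(degrees=True)
    d=np.append(T[name],z)-p
    print("t",round(st["time"],2),"pos",p.round(4),"to",name,np.round(T[name],4),"tool d mm",(R.T@d*1000).round(1),"in goal axes",(g.T@d*1000).round(1),"turn",dr.round(2),"F",np.round(st["ft_force"],1),"w",round(st["grip_width"]*87,1),"gf",round(st["grip_force"],1))
rep(sys.argv[1],float(sys.argv[2]))
E
python3 -m handwheel '[[0.06,0,0,0,0,0,9.75],[0.06,0,0,0,0,0,9.75],[0.06,0,0,0,0,0,9.75],[0.06,0,0,0,0,0,9.75],[0.06,0,0,0,0,0,9.75],[0.06,0,0,0,0,0,9.75],[0.06,0,0,0,0,0,0]]' 20
python3 d.py slim 0.2
python3 - <<'E'
from h import *
a=np.load("side0.npz");P=cloud("side",a["D"]);h=P[...,2]
for nm,x,y,r,lo,hi in(("barrel",.604,-.018,.04,.033,.05),("plate",.5,-.283,.06,.01,.03),("low",.419,-.021,.04,.034,.05),("wide",.528,-.037,.03,.105,.13),("slim",.542,.024,.025,.105,.13)):
    w=(np.hypot(P[...,0]-x,P[...,1]-y)<r)&(h>lo)&(h<hi);q=P[w];print(nm,w.sum(),((q.max(0)+q.min(0))/2).round(4),(q.max(0)-q.min(0)).round(3))
E
```

```text
time: 0.98
position: [0.1987, 0.6186, 0.222]
tool_rot: [1.938, 2.472, -0.001]
ft_force: [-0.2, 0.2, 0.7]
grip_width: 0.689
grip_force: 0.0
t 0.97 pos [0.1987 0.6186 0.222 ] to slim [0.542  0.0242] tool d mm [-659.1  191.6   22.6] in goal axes [-658.8  192.8   22. ] turn [-0.01  0.05  0.1 ] F [-0.2  0.2  0.7] w 60.0 gf 0.0
barrel 253 [ 0.6049 -0.0185  0.0386] [0.043 0.045 0.011]
plate 674 [ 0.5007 -0.2804  0.0149] [0.095 0.096 0.01 ]
low 402 [ 0.4192 -0.0219  0.0395] [0.053 0.055 0.011]
wide 219 [ 0.5283 -0.0366  0.1122] [0.035 0.038 0.014]
slim 168 [0.5431 0.0251 0.1132] [0.027 0.028 0.016]
```

```bash
python3 -m handwheel '[[0.06,-0.0599,0.0175,0.002,0,0,0],[0.06,-0.0599,0.0175,0.002,0,0,0],[0.06,-0.0599,0.0175,0.002,0,0,0],[0.06,-0.0599,0.0175,0.002,0,0,0],[0.06,-0.0599,0.0175,0.002,0,0,0],[0.06,-0.0599,0.0175,0.002,0,0,0],[0.06,-0.0599,0.0175,0.002,0,0,0],[0.06,-0.0599,0.0175,0.002,0,0,0],[0.06,-0.0599,0.0175,0.002,0,0,0],[0.06,-0.0599,0.0175,0.002,0,0,0],[0.06,-0.0599,0.0175,0.002,0,0,0],[0.06,0,0,0,0,0,0]]'; python3 d.py slim 0.063
```

```text
time: 2.48
position: [0.543, 0.0179, 0.2006]
tool_rot: [1.947, 2.462, -0.003]
ft_force: [-0.2, 0.8, -0.3]
grip_width: 0.689
grip_force: 0.0
t 2.48 pos [0.543  0.0179 0.2006] to slim [0.542  0.0242] tool d mm [  6.8   0.4 137.5] in goal axes [  6.4   0.5 137.6] turn [ 0.    0.19 -0.38] F [-0.2  0.8 -0.3] w 60.0 gf 0.0
```

```bash
python3 -m handwheel '[[0.06,0,0,0,0,0,0],[0.06,0,0,0,0,0,0]]' >/dev/null; python3 d.py slim 0.063
```

```text
t 2.73 pos [0.5413 0.0262 0.2004] to slim [0.542  0.0242] tool d mm [ -2.3   0.3 137.4] in goal axes [ -2.2   0.2 137.4] turn [-0.01 -0.05  0.23] F [0.2 0.4 0.5] w 60.2 gf 0.0
```

```bash
python3 -m handwheel '[[0.06,-0.0015,0,0.02,0,0,0],[0.06,0,0,0.04,0,0,0],[0.06,0,0,0.04,0,0,0],[0.06,0,0,0.025,0,0,0],[0.06,0,0,0.012,0,0,0],[0.06,0,0,0,0,0,0],[0.06,0,0,0,0,0,0]]' >/dev/null; python3 d.py slim 0.063;
python3 -m handwheel '[[0.02,0,0,0,0,0,0],[0.02,0,0,0,0,0,0],[0.02,0,0,0,0,0,0],[0.02,0,0,0,0,0,0],[0.02,0,0,0,0,0,0],[0.02,0,0,0,0,0,0],[0.02,0,0,0,0,0,0],[0.02,0,0,0,0,0,0]]' 20; python3 d.py s1 0.2
```

```text
t 3.6 pos [0.5431 0.0233 0.0648] to slim [0.542  0.0242] tool d mm [ 1.1 -0.9  1.8] in goal axes [ 1.1 -0.9  1.8] turn [ 0.13 -0.01  0.04] F [ 0.2 -0.4 -0.2] w 59.6 gf 0.0
time: 4.6
position: [0.5423, 0.0228, 0.0637]
tool_rot: [1.941, 2.47, 0.0]
ft_force: [-0.3, 0.6, 1.2]
grip_width: 0.364
grip_force: 19.8
t 4.6 pos [0.5423 0.0228 0.0637] to s1 [0.5624 0.3071] tool d mm [ 271.4   86.8 -136.3] in goal axes [ 271.4   86.8 -136.3] turn [ 0.02 -0.   -0.01] F [-0.3  0.6  1.2] w 31.7 gf 19.8
```

```bash
python3 -m handwheel '[[0.02,0,0,-0.02,0,0,0],[0.02,0,0,-0.04,0,0,0],[0.02,0,0,-0.03,0,0,0],[0.02,0.02,0.0064,-0.01,0,0,0],[0.02,0.04,0.0128,0,0,0,0],[0.02,0.05,0.016,0,0,0,0],[0.02,0.05,0.016,0,0,0,0],[0.02,0.05,0.016,0,0,0,0],[0.02,0.04,0.0128,0,0,0,0],[0.02,0.0214,0.007,0,0,0,0],[0.02,0,0,0,0,0,0],[0.02,0,0,0,0,0,0]]' >/dev/null; python3 d.py s1 0.065
```

```text
t 6.1 pos [0.5631 0.3042 0.1635] to s1 [0.5624 0.3071] tool d mm [ 3.2  0.1 98.5] in goal axes [ 3.   0.  98.5] turn [-0.02  0.1  -0.18] F [ 0.4  0.1 -0.9] w 31.7 gf 19.8
```

Lower to just above the floor, then ease down and release.

```bash
python3 -m handwheel '[[0.02,0,0,0.03,0,0,0],[0.02,0,0,0.04,0,0,0],[0.02,0,0,0.02,0,0,0],[0.02,0,0,0.006,0,0,0],[0.02,0,0,0.002,0,0,0],[0.02,0,0,0,0,0,0],[0.02,0,0,0,0,0,0]]' >/dev/null; python3 d.py s1 0.0637; python3 -m handwheel '[[0.02,0,0,0.001,0,0,0],[0.02,0,0,0,0,0,0]]'; python3 d.py s1 0.0637
```

```text
t 6.97 pos [0.5631 0.3075 0.0667] to s1 [0.5624 0.3071] tool d mm [-0.2 -0.8  3. ] in goal axes [-0.2 -0.8  3. ] turn [ 0.1  -0.04  0.  ] F [ 0.3  0.  -1. ] w 31.6 gf 19.8
time: 7.22
position: [0.5624, 0.3072, 0.0647]
tool_rot: [-1.941, -2.471, -0.0]
ft_force: [0.2, 0.4, -0.7]
grip_width: 0.362
grip_force: 19.8
t 7.22 pos [0.5624 0.3072 0.0647] to s1 [0.5624 0.3071] tool d mm [-0.1 -0.1  1. ] in goal axes [-0.1 -0.1  1. ] turn [ 0.01 -0.01  0.  ] F [ 0.2  0.4 -0.7] w 31.5 gf 19.8
```

```bash
python3 -m handwheel '[[0.02,0,0,0.001,0,0,0],[0.02,0,0,0,0,0,0],[0.05,0,0,0,0,0,0],[0.05,0,0,0,0,0,0],[0.05,0,0,0,0,0,0]]'; python3 -m handwheel '[[0.05,0,0,-0.02,0,0,0],[0.05,0,0,-0.04,0,0,0],[0.05,0,0,-0.04,0,0,0],[0.066,-0.02,-0.007,-0.02,0,0,0],[0.066,-0.04,-0.0141,-0.01,0,0,0],[0.066,-0.055,-0.0194,0,0,0,0],[0.066,-0.055,-0.0194,0,0,0,0],[0.066,-0.055,-0.0194,0,0,0,0],[0.066,-0.05,-0.0176,0,0,0,0],[0.066,-0.035,-0.0123,0,0,0,0],[0.066,-0.0162,-0.0057,0,0,0,0],[0.066,0,0,0,0,0,0]]' >/dev/null;python3 -m handwheel '[[0.066,0,0,0,0,0,0]]'>/dev/null; python3 d.py wide 0.063
```

```text
time: 7.85
position: [0.5625, 0.3071, 0.0636]
tool_rot: [-1.941, -2.47, -0.0]
ft_force: [0.4, 0.2, -0.2]
grip_width: 0.556
grip_force: 0.0
t 9.47 pos [ 0.5284 -0.0348  0.1937] to wide [ 0.5281 -0.0369] tool d mm [ -2.   -0.9 130.7] in goal axes [ -1.9  -0.8 130.7] turn [ 0.02 -0.04  0.15] F [ 0.1 -0.1  0.6] w 65.8 gf 0.0
```

```bash
python3 -m handwheel '[[0.066,-0.001,-0.0008,0.02,0,0,0],[0.066,0,0,0.04,0,0,0],[0.066,0,0,0.04,0,0,0],[0.066,0,0,0.02,0,0,0],[0.066,0,0,0.01,0,0,0],[0.066,0,0,0,0,0,0],[0.066,0,0,0,0,0,0]]' >/dev/null; python3 d.py wide 0.063;
python3 -m handwheel '[[0.03,0,0,0,0,0,0],[0.03,0,0,0,0,0,0],[0.03,0,0,0,0,0,0],[0.03,0,0,0,0,0,0],[0.03,0,0,0,0,0,0],[0.03,0,0,0,0,0,0],[0.03,0,0,0,0,0,0]]' 25 >/dev/null; python3 d.py s3 0.2
python3 - <<'E'
from h import *
im,D=ctrl.get_image("top");cv2.imwrite("pics/top1.png",im[80:300,60:420])
E
```

```text
t 10.35 pos [ 0.5284 -0.0378  0.0645] to wide [ 0.5281 -0.0369] tool d mm [ 1.  -0.1  1.5] in goal axes [ 1.  -0.1  1.5] turn [0.1  0.   0.03] F [-0.1 -0.7  0.8] w 66.0 gf 0.0
t 11.22 pos [ 0.5283 -0.0381  0.064 ] to s3 [0.4148 0.3339] tool d mm [ 388.3  -21.9 -136.1] in goal axes [ 388.3  -22.1 -136. ] turn [ 0.09  0.01 -0.01] F [1.6 0.1 3.6] w 45.6 gf 24.8
```

View pics/top1.png

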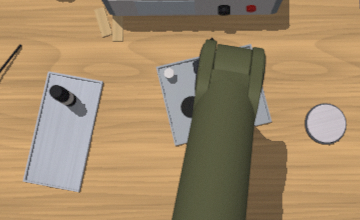

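The slim bottle is standing in the side tray at crop pixel (62,94), and the wide bottle is gripped. Now I'll carry it over.

```bash
python3 -m handwheel '[[0.03,0,0,-0.02,0,0,0],[0.03,0,0,-0.04,0,0,0],[0.03,0,0,-0.03,0,0,0],[0.03,0.02,-0.0011,-0.01,0,0,0],[0.03,0.045,-0.0026,0,0,0,0],[0.03,0.06,-0.0034,0,0,0,0],[0.03,0.06,-0.0034,0,0,0,0],[0.03,0.06,-0.0034,0,0,0,0],[0.03,0.06,-0.0034,0,0,0,0],[0.03,0.045,-0.0026,0,0,0,0],[0.03,0.025,-0.0014,0,0,0,0],[0.03,0.0133,-0.0006,0,0,0,0]]' >/dev/null; python3 -m handwheel '[[0.03,0,0,0,0,0,0],[0.03,0,0,0.03,0,0,0],[0.03,0,0,0.04,0,0,0],[0.03,0,0,0.02,0,0,0],[0.03,0,0,0.006,0,0,0],[0.03,0,0,0.002,0,0,0],[0.03,0,0,0,0,0,0],[0.03,0,0,0,0,0,0]]' >/dev/null; python3 d.py s3 0.0637
```

```text
t 13.78 pos [0.4148 0.3343 0.0665] to s3 [0.4148 0.3339] tool d mm [-0.4 -0.1  2.8] in goal axes [-0.4 -0.1  2.8] turn [ 0.08 -0.06 -0.01] F [ 0.2 -0.1 -2. ] w 45.4 gf 24.8
```

```bash
python3 -m handwheel '[[0.03,0,0,0.0015,0,0,0],[0.03,0,0,0.001,0,0,0],[0.03,0,0,0,0,0,0],[0.064,0,0,0,0,0,0],[0.064,0,0,0,0,0,0],[0.064,0,0,0,0,0,0]]'; python3 -m handwheel '[[0.064,0,0,-0.02,0,0,0],[0.064,0,0,-0.04,0,0,0],[0.064,0,0,-0.04,0,0,0],[0.064,-0.02,0.0023,-0.02,0,0,0],[0.064,-0.045,0.0051,-0.01,0,0,0],[0.064,-0.06,0.0068,0,0,0,0],[0.064,-0.06,0.0068,0,0,0,0],[0.064,-0.06,0.0068,0,0,0,0],[0.064,-0.06,0.0068,0,0,0,0],[0.064,-0.06,0.0068,0,0,0,0],[0.064,-0.045,0.0051,0,0,0,0],[0.064,-0.033,0.0038,0,0,0,0]]' >/dev/null;python3 -m handwheel '[[0.06,0,0,0,0,0,0],[0.06,0,0,0,0,0,0],[0.06,0,0,0,0,0,0]]'>/dev/null; python3 d.py sq 0.063
```

```text
time: 14.52
position: [0.4142, 0.3337, 0.0628]
tool_rot: [1.941, 2.47, -0.001]
ft_force: [-0.6, 0.2, 0.3]
grip_width: 0.715
grip_force: 0.0
t 16.4 pos [ 0.5679 -0.0828  0.1929] to sq [ 0.5685 -0.0846] tool d mm [ -2.1   0.2 129.9] in goal axes [ -1.9   0.2 129.9] turn [-0.   -0.06  0.14] F [0.3 0.7 0. ] w 60.0 gf 0.0
```

```bash
python3 -m handwheel '[[0.06,-0.001,0,0.02,0,0,0],[0.06,0,0,0.04,0,0,0],[0.06,0,0,0.04,0,0,0],[0.06,0,0,0.02,0,0,0],[0.06,0,0,0.009,0,0,0],[0.06,0,0,0,0,0,0],[0.06,0,0,0,0,0,0]]' >/dev/null; python3 d.py sq 0.063;
python3 -m handwheel '[[0.025,0,0,0,0,0,0],[0.025,0,0,0,0,0,0],[0.025,0,0,0,0,0,0],[0.025,0,0,0,0,0,0],[0.025,0,0,0,0,0,0],[0.025,0,0,0,0,0,0],[0.025,0,0,0,0,0,0]]' 20 >/dev/null; python3 d.py s2 0.2
```

```text
t 17.27 pos [ 0.5694 -0.0858  0.0654] to sq [ 0.5685 -0.0846] tool d mm [ 1.3 -0.5  2.4] in goal axes [ 1.3 -0.5  2.4] turn [ 0.14  0.03 -0.01] F [ 1.2  0.3 -0.1] w 59.7 gf 0.0
t 18.15 pos [ 0.5686 -0.0856  0.0643] to s2 [0.4886 0.3205] tool d mm [ 413.4   18.5 -135.7] in goal axes [ 413.4   18.5 -135.7] turn [ 0.03  0.   -0.  ] F [0.3 0.3 3.3] w 37.6 gf 19.9
```

```bash
python3 -m handwheel '[[0.025,0,0,-0.02,0,0,0],[0.025,0,0,-0.04,0,0,0],[0.025,0,0,-0.045,0,0,0],[0.025,0.02,0.0009,-0.03,0,0,0],[0.025,0.045,0.002,0,0,0,0],[0.025,0.06,0.0027,0,0,0,0],[0.025,0.06,0.0027,0,0,0,0],[0.025,0.06,0.0027,0,0,0,0],[0.025,0.06,0.0027,0,0,0,0],[0.025,0.055,0.0024,0,0,0,0],[0.025,0.035,0.0015,0,0,0,0],[0.025,0.0184,0.0008,0,0,0,0]]' >/dev/null; python3 -m handwheel '[[0.025,0,0,0,0,0,0],[0.025,0,0,0,0,0,0],[0.025,0,0,0,0,0,0]]' >/dev/null; python3 d.py s2 0.0642
```

```text
t 20.02 pos [0.4892 0.3184 0.1993] to s2 [0.4886 0.3205] tool d mm [ 2.300e+00 -1.000e-01  1.351e+02] in goal axes [ 2.200e+00 -1.000e-01  1.351e+02] turn [ 0.01  0.02 -0.19] F [ 0.4 -0.8 -0.7] w 37.4 gf 19.9
```

```bash
python3 -m handwheel '[[0.025,0.001,0,0.03,0,0,0],[0.025,0,0,0.045,0,0,0],[0.025,0,0,0.035,0,0,0],[0.025,0,0,0.015,0,0,0],[0.025,0,0,0.006,0,0,0],[0.025,0,0,0.002,0,0,0],[0.025,0,0,0,0,0,0],[0.025,0,0,0,0,0,0]]' >/dev/null; python3 d.py s2 0.0642
```

```text
t 21.02 pos [0.4886 0.3218 0.067 ] to s2 [0.4886 0.3205] tool d mm [-1.3 -0.3  2.8] in goal axes [-1.3 -0.3  2.8] turn [ 0.08 -0.05 -0.  ] F [ 0.   0.2 -0.9] w 37.7 gf 19.9
```

```bash
python3 -m handwheel '[[0.025,0,0,0.0015,0,0,0],[0.025,0,0,0.0007,0,0,0],[0.025,0,0,0,0,0,0],[0.05,0,0,0,0,0,0],[0.05,0,0,0,0,0,0],[0.05,0,0,0,0,0,0]]'; python3 -m handwheel '[[0.05,0,0,-0.02,0,0,0],[0.05,0,0,-0.04,0,0,0],[0.05,0,0,-0.04,0,0,0],[0.05,-0.02,0.0018,-0.02,0,0,0],[0.06,-0.045,0.004,-0.01,0,0,0],[0.06,-0.055,0.0049,0,0,0,0],[0.06,-0.06,0.0053,0,0,0,0],[0.06,-0.06,0.0053,0,0,0,0],[0.06,-0.055,0.0049,0,0,0,0],[0.06,-0.04,0.0035,0.02,0,0,0],[0.06,-0.0221,0.002,0.02,0,0,0],[0.06,0,0,0,0,0,0]]' >/dev/null;python3 -m handwheel '[[0.06,0,0,0,0,0,0],[0.06,0,0,0,0,0,0]]'>/dev/null; python3 d.py barrel 0.011
python3 - <<'E'
from h import *
im,D=ctrl.get_image("side");cv2.imwrite("pics/side1.png",im)
E
```

```text
time: 21.78
position: [0.488, 0.3213, 0.0637]
tool_rot: [1.941, 2.47, -0.0]
ft_force: [-0.2, 0.0, 0.5]
grip_width: 0.566
grip_force: 0.0
t 23.52 pos [ 0.6037 -0.0165  0.1548] to barrel [ 0.6039 -0.0184] tool d mm [ -1.9  -0.5 143.8] in goal axes [ -1.8  -0.3 143.8] turn [ 0.09 -0.04  0.12] F [0.1 0.7 0. ] w 60.1 gf 0.0
```

View pics/side1.png

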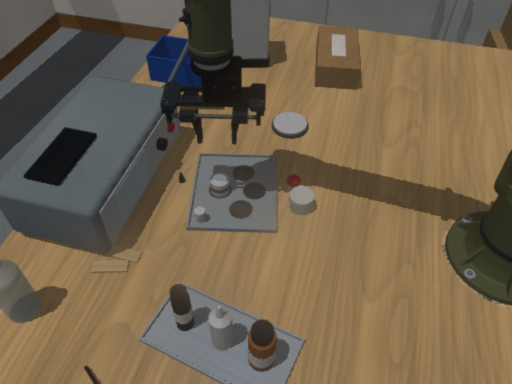

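Side view: all three bottles stand in the side tray at (182,307), (221,328) and (262,345). The storage tray has only the barrel (220,183) and the tipjar (200,213) left, and the empty spots are visible.

```bash
python3 -m handwheel '[[0.06,-0.001,-0.0003,0.03,0,0,0],[0.06,0,0,0.045,0,0,0],[0.06,0,0,0.035,0,0,0],[0.06,0,0,0.02,0,0,0],[0.06,0,0,0.009,0,0,0],[0.06,0,0,0.0025,0,0,0],[0.06,0,0,0,0,0,0],[0.06,0,0,0,0,0,0]]' >/dev/null; python3 d.py barrel 0.012
```

```text
t 24.57 pos [ 0.6042 -0.019   0.0134] to barrel [ 0.6039 -0.0184] tool d mm [ 0.7 -0.1  1.4] in goal axes [ 0.7 -0.1  1.4] turn [ 0.11  0.   -0.  ] F [ 0.5 -0.6  0.3] w 59.9 gf 0.0
```

```bash
python3 -m handwheel '[[0.06,0,0,0.001,0,0,0],[0.03,0,0,0,0,0,0],[0.03,0,0,0,0,0,0],[0.03,0,0,0,0,0,0],[0.03,0,0,0,0,0,0],[0.03,0,0,0,0,0,0],[0.03,0,0,0,0,0,0]]' 30 >/dev/null; python3 d.py plate 0.16
```

```text
t 25.45 pos [ 0.6035 -0.019   0.0115] to plate [ 0.5    -0.2828] tool d mm [-231.8 -163.  -148.6] in goal axes [-231.7 -163.1 -148.5] turn [ 0.03 -0.   -0.01] F [ 1.  -1.   0.1] w 43.2 gf 30.0
```

```bash
python3 -m handwheel '[[0.03,0,0,-0.02,0,0,0],[0.03,0,0,-0.03,0,0,0],[0.03,0,0,-0.03,0,0,0],[0.03,-0.016,-0.0112,0,0,0,0],[0.03,-0.032,-0.0225,0,0,0,0],[0.03,-0.044,-0.031,0,0,0,0],[0.03,-0.046,-0.0323,0,0,0,0],[0.03,-0.044,-0.031,0,0,0,0],[0.03,-0.032,-0.0225,0,0,0,0],[0.03,-0.0178,-0.0125,0,0,0,0],[0.03,0,0,0,0,0,0],[0.03,0,0,0,0,0,0]]' >/dev/null; python3 -m handwheel '[[0.03,0,0,0,0,0,0],[0.03,0,0,0.03,0,0,0],[0.03,0,0,0.021,0,0,0],[0.03,0,0,0.008,0,0,0],[0.03,0,0,0.003,0,0,0],[0.03,0,0,0,0,0,0],[0.03,0,0,0,0,0,0]]' >/dev/null; python3 d.py plate 0.0225
```

```text
t 27.82 pos [ 0.5004 -0.2832  0.0301] to plate [ 0.5    -0.2828] tool d mm [ 0.5 -0.3  7.6] in goal axes [ 0.5 -0.3  7.6] turn [ 0.07  0.04 -0.01] F [ 0.1 -0.8 -1.1] w 43.4 gf 30.0
```

```bash
python3 -m handwheel '[[0.03,0,0,0.004,0,0,0],[0.03,0,0,0.002,0,0,0],[0.03,0,0,0.001,0,0,0],[0.03,0,0,0,0,0,0]]'; python3 d.py plate 0.0225
```

```text
time: 28.32
position: [0.4998, -0.2828, 0.0224]
tool_rot: [-1.941, -2.47, -0.0]
ft_force: [-1.7, -0.2, 0.9]
grip_width: 0.496
grip_force: 30.0
t 28.32 pos [ 0.4998 -0.2828  0.0224] to plate [ 0.5    -0.2828] tool d mm [-0.1  0.2 -0.1] in goal axes [-0.1  0.2 -0.1] turn [-0.01 -0.03 -0.01] F [-1.7 -0.2  0.9] w 43.2 gf 30.0
```

```bash
python3 -m handwheel '[[0.058,0,0,0,0,0,0],[0.058,0,0,0,0,0,0],[0.058,0,0,0,0,0,0],[0.058,0,0,-0.02,0,0,0],[0.06,0,0,-0.05,0,0,0],[0.06,0,0,-0.06,0,0,0],[0.066,0.02,0.002,-0.04,0,0,0],[0.066,0.04,0.0041,0,0,0,0],[0.066,0.06,0.0061,0,0,0,0],[0.066,0.06,0.0061,0,0,0,0],[0.066,0.06,0.0061,0,0,0,0],[0.066,0.06,0.0061,0,0,0,0]]' >/dev/null; python3 -m handwheel '[[0.066,0.06,0.0061,0,0,0,0],[0.066,0.06,0.0061,0,0,0,0],[0.066,0.06,0.0061,0,0,0,0],[0.066,0.055,0.0056,0,0,0,0],[0.066,0.045,0.0046,0,0,0,0],[0.066,0.025,0.0026,0,0,0,0],[0.066,0.0143,0.0018,0,0,0,0],[0.066,0,0,0,0,0,0],[0.066,0,0,0,0,0,0]]' >/dev/null; python3 d.py s3 0.064
cat > look.py <<'E'
from h import *
import sys
im,D=ctrl.get_image("top");cv2.imwrite(f"pics/{sys.argv[1]}.png",cv2.resize(im[100:280,60:430],None,fx=2,fy=2,interpolation=cv2.INTER_CUBIC));np.savez("top2.npz",im=im,D=D)
im2,D2=ctrl.get_image("side");np.savez("side2.npz",im=im2,D=D2)
for n,I,DD in(("top",im,D),("side",im2,D2)):
    P=cloud(n,DD);w=(np.hypot(P[...,0]-.5,P[...,1]+.283)<.04)&(P[...,2]>.042)&(P[...,2]<.07);q=P[w]
    print(n,"barrel on plate",w.sum(),((q.max(0)+q.min(0))/2).round(4),(q.max(0)-q.min(0)).round(3))
    g=cv2.cvtColor(I,cv2.COLOR_BGR2GRAY);w=(np.abs(P[...,0]-.572)<.12)&(np.abs(P[...,1]+.026)<.14)&(g<110)&(P[...,2]<.012)
    nn,l,s,c=cv2.connectedComponentsWithStats(w.astype(np.uint8))
    for k in range(1,nn):
        if s[k,4]>100:print(n,"spot",s[k],ray(n,*c[k],.0045).round(4))
E
python3 look.py top2
```

```text
t 30.95 pos [0.4157 0.332  0.1925] to s3 [0.4148 0.3339] tool d mm [  2.2  -0.4 128.5] in goal axes [  2.1  -0.4 128.5] turn [ 0.01  0.04 -0.16] F [1.1 0.  0.1] w 66.2 gf 0.0
top barrel on plate 313 [ 0.4983 -0.2816  0.0497] [0.043 0.043 0.015]
top spot [259 150  22  22 379] [ 0.6048 -0.0192  0.0045]
top spot [288 165  22  22 379] [ 0.569  -0.0854  0.0045]
top spot [241 176  22  22 386] [0.5433 0.0238 0.0045]
top spot [267 182  22  22 384] [ 0.529  -0.037   0.0045]Traceback (most recent call last):
  File "look.py", line 7, in <module>
    print(n,"barrel on plate",w.sum(),((q.max(0)+q.min(0))/2).round(4),(q.max(0)-q.min(0)).round(3))
                                        ~~~~~^^^
    return umr_maximum(a, axis, None, out, keepdims, initial, where)
ValueError: zero-size array to reduction operation maximum which has no identity
```

View pics/top2.png

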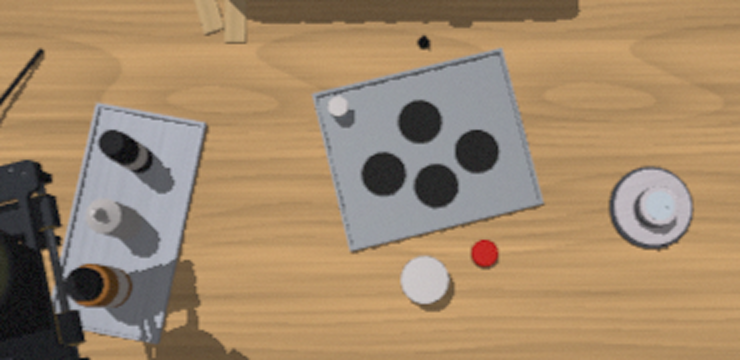

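Top view: the barrel stands centred on the plate at (655,207), and the storage tray's four spots are empty. The bottles stand at (125,150), (105,216) and (95,287). The spot positions match my estimates to about 1 mm.

```bash
sed -i 's/C=np.array(\[.5718,-.0262\])/C=np.array([.5724,-.0264])/' d.py; python3 -m handwheel '[[0.066,-0.001,-0.0005,0.02,0,0,0],[0.066,0,0,0.04,0,0,0],[0.066,0,0,0.04,0,0,0],[0.066,0,0,0.02,0,0,0],[0.066,0,0,0.008,0,0,0],[0.066,0,0,0,0,0,0],[0.066,0,0,0,0,0,0]]' >/dev/null; python3 d.py s3 0.0635;
python3 -m handwheel '[[0.03,0,0,0,0,0,0],[0.03,0,0,0,0,0,0],[0.03,0,0,0,0,0,0],[0.03,0,0,0,0,0,0],[0.03,0,0,0,0,0,0],[0.03,0,0,0,0,0,0]]' 25 >/dev/null; python3 d.py wide 0.2
```

```text
t 31.93 pos [0.4154 0.3332 0.0656] to s3 [0.4148 0.3339] tool d mm [ 0.9 -0.4  2.1] in goal axes [ 0.9 -0.4  2.1] turn [ 0.11 -0.06 -0.03] F [-0.2 -0.7  0.4] w 66.0 gf 0.0
t 32.67 pos [0.4151 0.333  0.0648] to wide [ 0.5287 -0.0371] tool d mm [-386.4   22.9 -135.4] in goal axes [-386.4   22.7 -135.2] turn [ 0.06 -0.03 -0.01] F [1.2 1.1 1.8] w 45.4 gf 24.9
```

```bash
python3 -m handwheel '[[0.03,0,0,-0.02,0,0,0],[0.03,0,0,-0.04,0,0,0],[0.03,0,0,-0.03,0,0,0],[0.03,-0.02,0.0012,-0.01,0,0,0],[0.03,-0.045,0.0027,0,0,0,0],[0.03,-0.06,0.0036,0,0,0,0],[0.03,-0.06,0.0036,0,0,0,0],[0.03,-0.06,0.0036,0,0,0,0],[0.03,-0.06,0.0036,0,0,0,0],[0.03,-0.045,0.0027,0,0,0,0],[0.03,-0.025,0.0015,0,0,0,0],[0.03,-0.0114,0.0004,0,0,0,0]]' >/dev/null; python3 -m handwheel '[[0.03,0,0,0,0,0,0],[0.03,0,0,0.03,0,0,0],[0.03,0,0,0.04,0,0,0],[0.03,0,0,0.02,0,0,0],[0.03,0,0,0.005,0,0,0],[0.03,0,0,0,0,0,0],[0.03,0,0,0,0,0,0]]' >/dev/null; python3 d.py wide 0.0645
```

```text
t 35.05 pos [ 0.5292 -0.0369  0.0705] to wide [ 0.5287 -0.0371] tool d mm [-0.1 -0.5  6. ] in goal axes [-0.1 -0.5  6. ] turn [ 0.12 -0.    0.03] F [-0.  -0.1 -1.4] w 45.6 gf 24.9
```

```bash
python3 -m handwheel '[[0.03,0,0,0.003,0,0,0],[0.03,0,0,0.0015,0,0,0],[0.03,0,0,0.001,0,0,0],[0.03,0,0,0,0,0,0]]'; python3 d.py wide 0.0645
```

```text
time: 35.55
position: [0.5286, -0.0374, 0.0647]
tool_rot: [1.941, 2.47, 0.001]
ft_force: [-1.6, -0.0, 4.5]
grip_width: 0.523
grip_force: 24.8
t 35.55 pos [ 0.5286 -0.0374  0.0647] to wide [ 0.5287 -0.0371] tool d mm [0.3 0.1 0.2] in goal axes [0.3 0.1 0.2] turn [ 0.03 -0.02 -0.02] F [-1.6 -0.   4.5] w 45.5 gf 24.8
```

```bash
python3 -m handwheel '[[0.06,0,0,0,0,0,0],[0.06,0,0,0,0,0,0],[0.06,0,0,0,0,0,0],[0.06,0,0,-0.02,0,0,0],[0.06,0,0,-0.04,0,0,0],[0.06,0,0,-0.04,0,0,0],[0.06,0.02,0.0026,-0.03,0,0,0],[0.06,0.045,0.0058,0,0,0,0],[0.06,0.06,0.0077,0,0,0,0],[0.06,0.06,0.0077,0,0,0,0],[0.055,0.06,0.0077,0,0,0,0],[0.055,0.05,0.0064,0,0,0,0]]' >/dev/null; python3 -m handwheel '[[0.055,0.04,0.0051,0,0,0,0],[0.055,0.0223,0.0029,0,0,0,0],[0.055,0,0,0,0,0,0],[0.055,0,0,0,0,0,0],[0.055,0,0,0,0,0,0]]' >/dev/null; python3 d.py s2 0.064
```

```text
t 37.67 pos [0.4892 0.3186 0.1941] to s2 [0.4886 0.3205] tool d mm [  2.1  -0.2 130.1] in goal axes [ 2.000e+00 -1.000e-01  1.301e+02] turn [ 0.02  0.02 -0.19] F [-0.2 -0.1 -0.2] w 55.3 gf 0.0
```

```bash
python3 -m handwheel '[[0.055,0,0,0.02,0,0,0],[0.055,0,0,0.04,0,0,0],[0.055,0,0,0.04,0,0,0],[0.055,0,0,0.02,0,0,0],[0.055,0,0,0.009,0,0,0],[0.055,0,0,0,0,0,0],[0.055,0,0,0,0,0,0]]' >/dev/null; python3 d.py s2 0.064;
python3 -m handwheel '[[0.025,0,0,0,0,0,0],[0.025,0,0,0,0,0,0],[0.025,0,0,0,0,0,0],[0.025,0,0,0,0,0,0],[0.025,0,0,0,0,0,0],[0.025,0,0,0,0,0,0]]' 20 >/dev/null; python3 d.py sq 0.2
```

```text
t 38.55 pos [0.4892 0.3211 0.0662] to s2 [0.4886 0.3205] tool d mm [-0.4 -0.8  2.2] in goal axes [-0.4 -0.7  2.2] turn [ 0.12 -0.06 -0.03] F [0.1 0.3 0.6] w 55.1 gf 0.0
t 39.3 pos [0.4886 0.321  0.0653] to sq [ 0.5691 -0.0848] tool d mm [-413.3  -17.7 -134.9] in goal axes [-413.3  -17.9 -134.7] turn [ 0.04 -0.02 -0.01] F [ 0.6 -0.1  4.1] w 37.3 gf 19.9
```

```bash
python3 -m handwheel '[[0.025,0,0,-0.02,0,0,0],[0.025,0,0,-0.04,0,0,0],[0.025,0,0,-0.045,0,0,0],[0.025,-0.02,-0.0009,-0.03,0,0,0],[0.025,-0.045,-0.002,0,0,0,0],[0.025,-0.06,-0.0026,0,0,0,0],[0.025,-0.06,-0.0026,0,0,0,0],[0.025,-0.06,-0.0026,0,0,0,0],[0.025,-0.06,-0.0026,0,0,0,0],[0.025,-0.055,-0.0024,0,0,0,0],[0.025,-0.035,-0.0015,0,0,0,0],[0.025,-0.0183,-0.0008,0,0,0,0]]' >/dev/null; python3 -m handwheel '[[0.025,0,0,0,0,0,0],[0.025,0,0,0,0,0,0],[0.025,0,0,0,0,0,0]]' >/dev/null; python3 d.py sq 0.0655
```

```text
t 41.17 pos [ 0.5686 -0.0834  0.1996] to sq [ 0.5691 -0.0848] tool d mm [ -1.7   0.3 134.1] in goal axes [ -1.6   0.2 134.1] turn [-0.02 -0.05  0.13] F [-0.1 -0.8 -1.3] w 37.5 gf 19.9
```

```bash
python3 -m handwheel '[[0.025,-0.0005,0,0.03,0,0,0],[0.025,0,0,0.045,0,0,0],[0.025,0,0,0.035,0,0,0],[0.025,0,0,0.014,0,0,0],[0.025,0,0,0.006,0,0,0],[0.025,0,0,0,0,0,0],[0.025,0,0,0,0,0,0],[0.025,0,0,0,0,0,0]]' >/dev/null; python3 d.py sq 0.0655
```

```text
t 42.17 pos [ 0.5695 -0.0856  0.0708] to sq [ 0.5691 -0.0848] tool d mm [ 0.8 -0.2  5.3] in goal axes [ 0.8 -0.2  5.3] turn [ 0.1   0.01 -0.01] F [-0.3  0.2 -1.2] w 37.4 gf 19.9
```

```bash
python3 -m handwheel '[[0.025,0.0005,0,0.003,0,0,0],[0.025,0,0,0.001,0,0,0],[0.025,0,0,0.001,0,0,0],[0.025,0,0,0,0,0,0]]'; python3 d.py sq 0.0655
```

```text
time: 42.68
position: [0.5687, -0.0852, 0.0653]
tool_rot: [-1.941, -2.47, -0.0]
ft_force: [-0.7, 0.5, 3.3]
grip_width: 0.428
grip_force: 19.9
t 42.67 pos [ 0.5687 -0.0852  0.0653] to sq [ 0.5691 -0.0848] tool d mm [ 0.2  0.5 -0.2] in goal axes [ 0.2  0.5 -0.2] turn [ 0.   -0.01 -0.01] F [-0.7  0.5  3.3] w 37.2 gf 19.9
```

```bash
python3 -m handwheel '[[0.055,0,0,0,0,0,0],[0.055,0,0,0,0,0,0],[0.055,0,0,0,0,0,0],[0.055,0,0,-0.02,0,0,0],[0.055,0,0,-0.04,0,0,0],[0.055,0,0,-0.045,0,0,0],[0.055,0.02,0.0045,-0.03,0,0,0],[0.055,0.045,0.0102,0,0,0,0],[0.055,0.06,0.0136,0,0,0,0],[0.055,0.06,0.0136,0,0,0,0],[0.055,0.06,0.0136,0,0,0,0],[0.055,0.055,0.0125,0,0,0,0]]' >/dev/null; python3 -m handwheel '[[0.055,0.045,0.0102,0,0,0,0],[0.055,0.025,0.0057,0,0,0,0],[0.055,0.0127,0.0029,0,0,0,0],[0.055,0,0,0,0,0,0],[0.055,0,0,0,0,0,0]]' >/dev/null; python3 d.py s1 0.064
```

```text
t 44.8 pos [0.5632 0.3047 0.2002] to s1 [0.5624 0.3071] tool d mm [  2.6  -0.3 136.2] in goal axes [  2.5  -0.3 136.2] turn [ 0.01  0.06 -0.19] F [ 0.2 -0.7 -0.2] w 54.8 gf 0.0
```

```bash
python3 -m handwheel '[[0.055,0.0005,0,0.02,0,0,0],[0.055,0,0,0.04,0,0,0],[0.055,0,0,0.04,0,0,0],[0.055,0,0,0.025,0,0,0],[0.055,0,0,0.01,0,0,0],[0.055,0,0,0,0,0,0],[0.055,0,0,0,0,0,0]]' >/dev/null; python3 d.py s1 0.064;
python3 -m handwheel '[[0.02,0,0,0,0,0,0],[0.02,0,0,0,0,0,0],[0.02,0,0,0,0,0,0],[0.02,0,0,0,0,0,0],[0.02,0,0,0,0,0,0],[0.02,0,0,0,0,0,0],[0.02,0,0,0,0,0,0]]' 20 >/dev/null; python3 d.py slim 0.2
```

```text
t 45.67 pos [0.5632 0.308  0.0661] to s1 [0.5624 0.3071] tool d mm [-0.7 -1.   2.1] in goal axes [-0.7 -1.   2.1] turn [ 0.12 -0.04 -0.03] F [-0.   0.3 -0.1] w 55.1 gf 0.0
t 46.55 pos [0.5625 0.3079 0.0652] to slim [0.5426 0.024 ] tool d mm [-271.1  -86.5 -134.9] in goal axes [-271.1  -86.6 -134.8] turn [ 0.03 -0.01 -0.01] F [0.5 0.3 3.1] w 31.5 gf 19.9
```

```bash
python3 -m handwheel '[[0.02,0,0,-0.02,0,0,0],[0.02,0,0,-0.04,0,0,0],[0.02,0,0,-0.03,0,0,0],[0.02,-0.02,-0.0064,-0.01,0,0,0],[0.02,-0.04,-0.0128,0,0,0,0],[0.02,-0.05,-0.016,0,0,0,0],[0.02,-0.05,-0.016,0,0,0,0],[0.02,-0.05,-0.016,0,0,0,0],[0.02,-0.04,-0.0128,0,0,0,0],[0.02,-0.0211,-0.0066,0,0,0,0],[0.02,0,0,0,0,0,0],[0.02,0,0,0,0,0,0]]' >/dev/null; python3 -m handwheel '[[0.02,0,0,0,0,0,0],[0.02,0,0,0.03,0,0,0],[0.02,0,0,0.04,0,0,0],[0.02,0,0,0.019,0,0,0],[0.02,0,0,0.006,0,0,0],[0.02,0,0,0,0,0,0],[0.02,0,0,0,0,0,0],[0.02,0,0,0,0,0,0]]' >/dev/null; python3 d.py slim 0.0655
```

```text
t 49.05 pos [0.5431 0.024  0.0709] to slim [0.5426 0.024 ] tool d mm [ 0.1 -0.5  5.4] in goal axes [ 0.1 -0.5  5.4] turn [ 0.11 -0.01 -0.01] F [-0.4 -0.6 -0.6] w 31.5 gf 19.9
```

```bash
python3 -m handwheel '[[0.02,0,0,0.003,0,0,0],[0.02,0,0,0.001,0,0,0],[0.02,0,0,0.001,0,0,0],[0.02,0,0,0,0,0,0]]'; python3 d.py slim 0.0655
```

```text
time: 49.55
position: [0.5424, 0.0239, 0.0651]
tool_rot: [-1.941, -2.47, -0.0]
ft_force: [-0.8, 0.2, 2.2]
grip_width: 0.361
grip_force: 19.9
t 49.55 pos [0.5424 0.0239 0.0651] to slim [0.5426 0.024 ] tool d mm [ 0.1  0.3 -0.4] in goal axes [ 0.1  0.3 -0.4] turn [-0.   -0.01 -0.01] F [-0.8  0.2  2.2] w 31.4 gf 19.9
```

Release, retreat towards the side tray, look.

```bash
python3 -m handwheel '[[0.05,0,0,0,0,0,0],[0.05,0,0,0,0,0,0],[0.05,0,0,0,0,0,0],[0.05,0,0,-0.02,0,0,0],[0.05,0,0,-0.04,0,0,0],[0.05,0,0,-0.045,0,0,0],[0.05,0.02,0,-0.03,0,0,0],[0.05,0.045,0,0,0,0,0],[0.05,0.06,0,0,0,0,0],[0.05,0.06,0,0,0,0,0],[0.05,0.06,0,0,0,0,0],[0.05,0.06,0,0,0,0,0]]' >/dev/null; python3 -m handwheel '[[0.05,0.045,0,0,0,0,0],[0.05,0.025,0,0,0,0,0],[0.05,0.01,0,0,0,0,0],[0.05,0,0,0,0,0,0],[0.05,0,0,0,0,0,0],[0.05,0,0,0,0,0,0]]' >/dev/null
python3 look.py top3 2>/dev/null; sed 's/"top0.npz"/"top2.npz"/' meas.py > m2.py; python3 m2.py | grep -E '^(slim|wide|sq|tip|low)'
```

```text
top barrel on plate 314 [ 0.4982 -0.282   0.0498] [0.043 0.043 0.014]
top spot [259 150  22  22 378] [ 0.6048 -0.0191  0.0045]
top spot [287 167  28  26 243] [ 0.5509 -0.0962  0.0045]
top spot [241 178  29  27 290] [0.5276 0.0115 0.0045]
top spot [271 191  25  20 235] [ 0.5047 -0.0582  0.0045]
top spot [257 202  75  19 106] [ 0.4856 -0.0774  0.0045]
slim 151 mid [0.5419 0.0239 0.1117] ext [0.028 0.028 0.023] med [0.5405 0.0247 0.1182] zmax 0.12339998069376694
wide 237 mid [ 0.5275 -0.0339  0.111 ] ext [0.035 0.034 0.022] med [ 0.5258 -0.0338  0.1162] zmax 0.12181643913451852
sq 250 mid [ 0.5674 -0.0837  0.1056] ext [0.036 0.037 0.048] med [ 0.5646 -0.0818  0.0963] zmax 0.12965519250935292Traceback (most recent call last):
  File "m2.py", line 20, in <module>
    k=1+s[1:,4].argmax();q=P[l==k];print(nm,s[k,4],"mid",((q.max(0)+q.min(0))/2).round(4),"ext",(q.max(0)-q.min(0)).round(3),"med",np.median(q,0).round(4),"zmax",q[:,2].max())
        ~~~~~~~~~~~~~~^^
ValueError: attempt to get argmax of an empty sequence
```

View pics/top3.png

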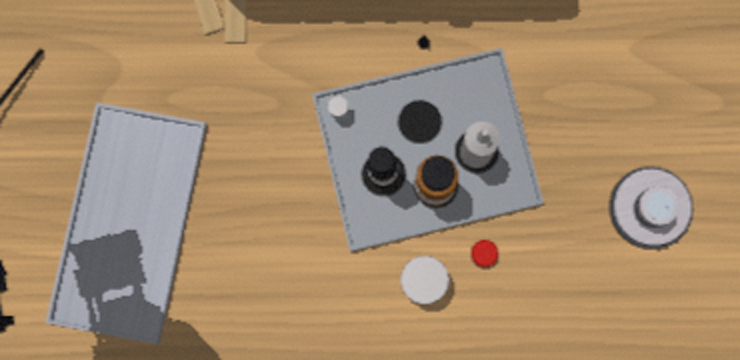

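Top view: slim (383,170), wide (437,180) and squeeze (479,148) stand upright on their spots, within about 2 mm of where they started. The barrel is centred on the plate (656,207), and both jars look unmoved. Handing in.

```bash
python3 -c "
from bench import ctrl
print(ctrl.close_job())"
```

```text
the job is handed in; nothing more can be done
None
```

The job is handed in: all three bottles are back upright within about 2 mm of where they started, the barrel stands in the middle of the curing plate, both jars look unmoved in the last top view, and it took roughly 52 s.

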